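# Pack a carton and click the clip box shut

### The arm

A 6-joint arm with a two-finger parallel gripper is mounted at the origin on the work surface. World frame = base frame: x ahead of the robot, y to its left, z up, the work surface at z = 0. Lengths are in mm, angles in rad, forces in N, time in s.
With the tool pointing down it reaches from about 325 to 900 mm from the base axis. Payload 3.5 kg.
Tool frame: the origin (TCP) lies midway between the tips of the shut fingers; the grasp point (between the pads) lies 19 mm behind it; y points along the fingers, x is the direction in which the jaws open and shut, and the axes are right-handed (so a half turn about y gives the same grasp; the last joint's range is limited). The gripper opens to 85 mm and grips with 20 to 120 N. Pads are 22 mm wide; open, the fingers measure 114 mm over their backs; the gripper's body (76 mm by 85 mm) begins 54 mm behind the grasp point. The pads swing forward as they close: fully open they stand 13 mm farther back than shut.
Start: joints at [-1.296, 0.276, -0.026, 1.268, 0, 1.467], TCP at [230.536, -580.926, 231.313] pointing down, gripper open.
Joint ranges: [-3.12, 3.12], [-0.85, 1.88], [-1.08, 1.24], [-1.95, 2.15], [-1.57, 1.53], [-3.14, 3.14]. Speed limits (rad/s): [2.57, 2.57, 3.14, 3.14, 3.14, 3.14].

### API

Orientations are given as a 3x3 rotation matrix whose columns are the frame's x, y, z axes.
In Python, from workcell import * gives the robot as it stands.
- The arm moves only by the tool send_rows, never from a script. Its argument "rows" is one flat list of numbers, 7 for each row, row after row: the turn, a rotation vector about the tool's x, y, z in degrees, then the shift along the tool's x, y, z in cm, then the finger opening in cm, from 0 to 8.54. In form: [ax, ay, az, x, y, z, grip, ax, ay, az, x, y, z, grip, ...]. A call has 1 to 20 rows; each row is the pose to reach, as a shift and turn from the pose measured when the call began, along the tool's axes at that moment; what a row does not reach only later rows make up. A row lasts 1/10 s, in which the tool goes at most 50 mm and 8.59 degrees, less where a joint would pass 70% of its speed; a pose out of reach is approached as far as the arm can. A call with a gripper value outside its range is refused whole. The fingers move at their own pace and stop on an object; the grip force is fixed at half the most. Time passes only in rows, so rows that repeat a pose let the fingers close. It gives the time, the measured TCP pose, the force and the opening at its end, in the units of the state.
- get_state(): the state, without advancing time (a new reading comes with each control period).
- snapshot(name): name is "scene" or "top" or "wrist"; returns the picture (420x560x3 uint8, blue, green, red); there is no depth.
- camera_info(name): a dict with "camera_matrix" (3x3 intrinsics, pixels), "R" (3x3) and "t" (3): a world point X has camera coordinates R X + t. Camera axes: x right, y down, z forward; pixel columns grow to the right and rows downward; lengths in mm; the calibration is good to about 2 mm. A picture is of the moment at which its call begins: read the wrist's pose just before it. camera_info takes no time and is no camera call; for the wrist camera it gives the pose at the moment of the call.
- job_done(): hands the job in, once; it reports no verdict.
The state is a dict: "time": time; "q": joint angles; "qvel": joint speeds; "joint_efforts": joint torques, N m; "position": TCP position; "orientation": TCP orientation; "force": force on the tool from outside, world axes, zero at the start; "wrist_torque": the same for the moment, N m; "opening": opening from 0.0 (shut) to 1.0 (fully open).
Only numpy, scipy, OpenCV 4.12 (cv2) and the standard library are available. Lean on these libraries where they do the work, as an engineer would, in place of code of your own. Each camera call takes 0.05 s, during which the arm holds its last target. There are 200 camera calls.

### The job

Set the small carton with the red band down inside the open clip box (do not drop it in). Then swing the blue lid over and press its free edge down until the orange catch clicks over it and the lid stays fully shut on its own. Leave the jar, the tape roll and the mug where they are.

Things in the scene. Friction and masses are not known exactly. Their poses are not given: they have to be found in the camera images.
- box: White open-topped plastic clip box, fixed to the table: 130 mm along its x, 190 mm along its y, 75 mm high, walls 4 mm, inner floor 4 mm above the table, so 122 x 182 mm inside. Origin: centre of its underside, on the table. The lid is hinged on the top of its +x wall (away from the robot); the catch is on the outside of its -x wall (robot's side). Turned by up to 0.35 rad.
- lid (a joint): Hinge angle of the lid in rad: 0 = fully shut on the rim, 1.57 = standing upright, 1.85 = its open stop. Starts at 1.45 to 1.7. The hinge is stiff: the lid stays where it is left, and takes 1 to 2 N at its free edge to move. From about 0.12 rad the catch resists: pressing the middle of the free edge with about 8 to 12 N takes it past the catch at about 0.05 rad, and it then snaps down to 0 and stays.
- lid_edge (a point): Where to press: on the upper (outer) face of the blue lid, in the middle of its free edge and 16 mm in from it, on a white strip 22 x 70 mm; 129 mm from the hinge line. x points towards the hinge, z out of the upper face. The lid is a flat plate 145 mm long, 196 mm wide, 6 mm thick, with a ridge 50 mm wide hanging 25 mm under its free edge. When shut, its upper face is 81.5 mm above the table.
- lid_hinge (a point): Middle of the hinge line of the lid, on top of the box's +x wall, 75.5 mm above the table and 65 mm from the box's centre along the box's x. The hinge line is along the box's y. At the lid's angle q, a point of the lid's underside r from the hinge lies r*cos(q) towards the box's -x and r*sin(q) above the hinge line. The open lid reaches up to about 220 mm above the table.
- catch (a joint): Angle in rad of the orange sprung catch, a tab 50 mm wide and about 60 mm high on the middle of the box's -x wall, standing about 30 mm out from it and reaching up almost to the rim: near 0 at rest, and it swings outward to about 0.08 while the lid passes, then springs back. It need not be touched.
- pack_center (a point): Centre of the small kraft-brown carton with a red band round its middle: 80 mm along its x, 54 mm along its y, 50 mm high, 0.13 to 0.25 kg, rigid. It stands on the table, centre 25 mm up, turned by up to about 0.8 rad. Standing in the box its centre is 29 mm above the table.
- jar: Bystander: amber jar with a red cap, 64 mm across and 90 mm high; origin at the centre of its underside. It and the carton may swap places.
- tape: Bystander: roll of brown tape lying flat, 90 mm across and 45 mm high; origin at the centre of its underside.
- mug: Bystander: white mug, 72 mm across and 85 mm high, with a handle; origin at the centre of its underside.
Mind the look-alikes: they are no part of the job. What is meant by the box is not purple or turquoise, and is the larger of those in its own colour.

How it is judged:
By the outcome, as a careful person would: the job done as asked, in the order asked, and still so for the second after the job is handed in, with the robot touching nothing.
It also fails if it takes over 64 s, if anything falls off the work surface, if the arm or the gripper's body presses on something with over 40 N, if the wrist force passes 120 N, or if a joint passes its speed limit or range.

## Working session

There is one attempt and no reset: what is moved stays moved. The work goes in short steps, Python scripts to look and compute and a tool call to move; the robot and the scene stay as the last step left them, time stands still between calls to the robot, and variables do not carry over. Pictures are saved under pics/ and viewed, about 8 in all and at most 12, crops included, and the job is handed in when it is done.

Besides the shell and the picture viewer there is one more tool, called after "Call:" as a command line: name --argument value ..., lists and objects as JSON in quotes. send_rows: Moves the arm, as the interface text tells. Its arguments: {"type":"object","properties":{"rows":{"type":"array","items":{"type":"number"}}},"required":["rows"]}

```bash
mkdir -p pics
python3 - <<'E'
from workcell import *
import cv2,json
for n in("scene","top"):
    cv2.imwrite(f"pics/{n}0.png",snapshot(n)); c=camera_info(n); print(n,c)
print(get_state())
E
```

```text
scene {'camera_matrix': array([[439.75803469,   0.        , 284.14871794],
       [  0.        , 439.75803469, 212.39998833],
       [  0.        ,   0.        ,   1.        ]]), 'R': array([[-0.35939244,  0.93318567,  0.00125419],
       [ 0.7450166 ,  0.28773277, -0.60179741],
       [-0.56194959, -0.21534705, -0.7986478 ]]), 't': array([ 143.75407504, -332.71853595, 1523.48052864])}
top {'camera_matrix': array([[380.16680522,   0.        , 282.77408995],
       [  0.        , 380.16680522, 206.45136265],
       [  0.        ,   0.        ,   1.        ]]), 'R': array([[ 0.01830143, -0.99982413, -0.00409545],
       [-0.98935068, -0.01751784, -0.14449348],
       [ 0.14439632,  0.00669627, -0.98949728]]), 't': array([ 31.62566892, 502.62200328, 953.68500123])}
{'time': 0.1, 'q': array([-1.29638220e+00,  2.77072651e-01, -2.77321433e-02,  1.26802301e+00,
        5.63115254e-05,  1.46738170e+00]), 'qvel': array([-2.20360089e-04, -3.77833114e-03,  2.30827351e-03,  1.75270391e-03,
       -1.05723193e-04, -2.04700784e-05]), 'joint_efforts': array([ 8.06055766e-06, -4.46707535e+01,  2.96128517e+01,  8.49669857e-03,
       -1.05038835e-04,  9.09227083e-06]), 'position': array([ 230.36973783, -580.2350556 ,  230.26723764]), 'orientation': array([[ 3.68902689e-01, -4.96291982e-04,  9.29467891e-01],
       [-9.29465840e-01,  1.97072970e-03,  3.68902927e-01],
       [-2.01481354e-03, -9.99997935e-01,  2.65721041e-04]]), 'force': array([ 0.18222195,  0.02317777, -0.7578121 ]), 'wrist_torque': array([ 0.03164132,  0.00982876, -0.00282761]), 'opening': 0.9971230353302197}
```

View pics/scene0.png

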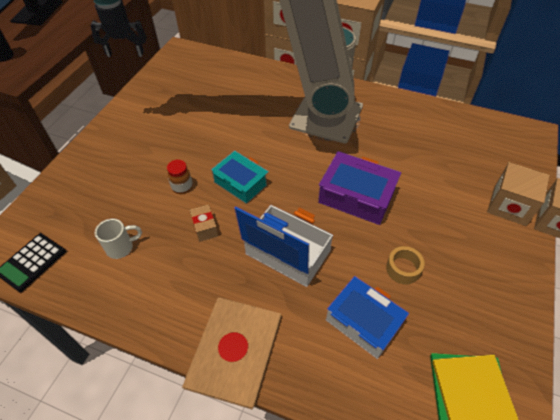

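View pics/top0.png

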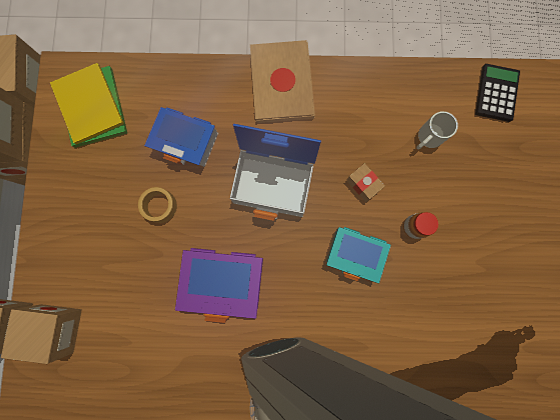

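The scene view shows the open clip box at about (288,243) and the red-band carton at (203,222). In the top view the box is at about (272,183), its orange catch at (265,214), and the carton at (366,182). The closed blue-lidded box at (180,138), the purple box and the turquoise box are look-alikes.

```bash
cat > h.py <<'E'
from workcell import *
import cv2, numpy as np
def ray(c,uv,z):
    uv=np.atleast_2d(np.float64(uv)); R,t,K=c["R"],np.array(c["t"]),c["camera_matrix"]
    d=(R.T@np.linalg.inv(K)@np.c_[uv,np.ones(len(uv))].T).T; o=-R.T@t
    return o+d*((z-o[2])/d[:,2])[:,None]
def proj(c,X):
    p=(np.atleast_2d(X)@c["R"].T+c["t"])@c["camera_matrix"].T; return p[:,:2]/p[:,2:]
E
python3 - <<'E'
from h import *
im=cv2.imread("pics/top0.png")
crop=im[110:230,220:400]
cv2.imwrite("pics/crop.png",cv2.resize(crop,None,fx=4.4,fy=4.4,interpolation=cv2.INTER_CUBIC))
hsv=cv2.cvtColor(im,cv2.COLOR_BGR2HSV)
for p in[(355,178),(362,195),(366,182),(374,172),(345,195),(375,205),(400,185),(357,190),(245,180),(290,200),(234,190),(265,214)]: print(p,hsv[p[1],p[0]])
E
```

```text
(355, 178) [ 17 124 158]
(362, 195) [ 15 121  82]
(366, 182) [ 24  29 175]
(374, 172) [ 14 160 140]
(345, 195) [ 15 150 139]
(375, 205) [ 15 152 138]
(400, 185) [ 15 158 136]
(357, 190) [  6 174  79]
(245, 180) [ 39  13 196]
(290, 200) [ 56   9 200]
(234, 190) [16 36 93]
(265, 214) [ 12 187 168]
```

View pics/crop.png

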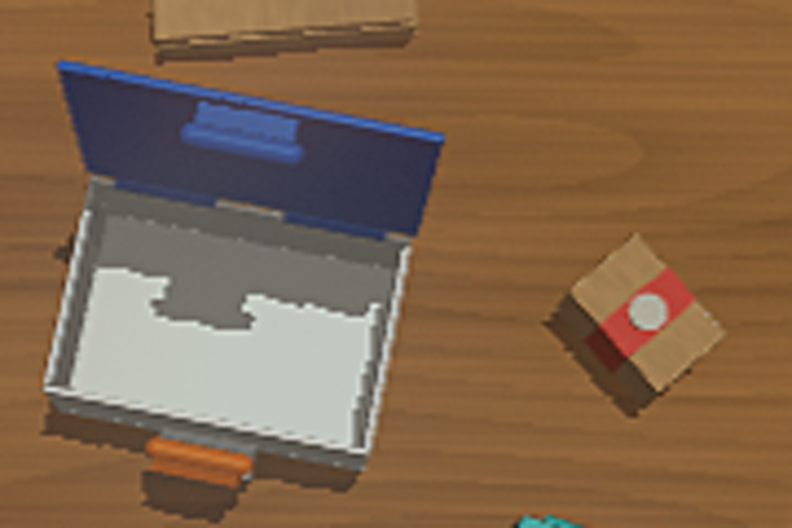

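The crop shows the carton's top corners at crop pixels (637,234), (725,332), (658,390) and (572,292). The box's rim corners are at (45,388), (362,458), (412,240) and (92,178).

Run:
```python
from h import *
c=camera_info("top")
f=lambda p:np.array(p)/4.4+[220,110]-0.4
k=ray(c,f([(637,234),(725,332),(658,390),(572,292)]),50)[:,:2]
b=ray(c,f([(45,388),(362,458),(412,240),(92,178)]),75)[:,:2]
for n,q in(("carton",k),("box",b)):
    print(n,q.round(1).tolist(),"c",q.mean(0).round(1))
    for i in range(4):
        d=q[(i+1)%4]-q[i]; print("  ",np.hypot(*d).round(1),np.arctan2(d[1],d[0]).round(3))
# scene check: label centre (white) in scene
s=camera_info("scene")
print(proj(s,[*k.mean(0),50]),proj(s,[*b.mean(0),75]))
print([ (i,ray(c,[[u,v]],z)[0].round(0)) for i,u,v,z in(("jar",426,224,90),("tape",156,205,45),("mug",443,125,85))])
print(camera_info("wrist"))
```

```text
carton [[619.0, -170.3], [560.6, -221.2], [525.3, -181.4], [583.1, -131.5]] c [ 572.  -176.1]
   77.5 -2.424
   53.2 2.295
   76.3 0.712
   52.8 -0.824
box [[516.0, 173.8], [479.0, -7.6], [606.4, -35.1], [640.3, 151.2]] c [560.4  70.6]
   185.1 -1.772
   130.4 -0.212
   189.3 1.391
   126.3 2.962
[[201.29304976 217.04282535]] [[287.3777351  235.67465148]]
[('jar', array([ 457., -310.,   90.])), ('tape', array([499., 369.,  45.])), ('mug', array([ 712., -365.,   85.]))]
{'camera_matrix': array([[305.93887014,   0.        , 282.9468587 ],
       [  0.        , 305.93887014, 208.23080273],
       [  0.        ,   0.        ,   1.        ]]), 'R': array([[ 3.68199486e-01, -9.29746348e-01, -9.31235833e-04],
       [-8.82857239e-01, -3.49944108e-01,  3.13212735e-01],
       [-2.91534277e-01, -1.14502620e-01, -9.49682534e-01]]), 't': array([-624.13630905,  -40.83676603,  379.10548769])}
```

Call:
send_rows --rows '[0,-19.3,0,-24.96,3,46.66,8.5,0,-19.3,0,-24.96,3,46.66,8.5,0,-19.3,0,-24.96,3,46.66,8.5,0,-19.3,0,-24.96,3,46.66,8.5,0,-19.3,0,-24.96,3,46.66,8.5,0,-19.3,0,-24.96,3,46.66,8.5,0,-19.3,0,-24.96,3,46.66,8.5,0,-19.3,0,-24.96,3,46.66,8.5,0,-19.3,0,-24.96,3,46.66,8.5,0,-19.3,0,-24.96,3,46.66,8.5,0,-19.3,0,-24.96,3,46.66,8.5,0,-19.3,0,-24.96,3,46.66,8.5,0,-19.3,0,-24.96,3,46.66,8.5,0,-19.3,0,-24.96,3,46.66,8.5,0,-19.3,0,-24.96,3,46.66,8.5]'

```text
time: 1.6
position: [571.2, -177.2, 200.9]
orientation: [[0.654, -0.001, 0.757], [-0.757, 0.002, 0.654], [-0.002, -1.0, 0.001]]
force: [0.2, -0.1, 0.5]
opening: 0.993
```

Run:
```python
from h import *
s=get_state(); c=camera_info("wrist"); im=snapshot("wrist"); cv2.imwrite("pics/w1.png",im)
np.set_printoptions(suppress=True,precision=4)
print(s["time"],s["position"],s["orientation"],s["q"],s["opening"])
print("expected carton top corners",proj(c,[[619,-170.3,50],[560.6,-221.2,50],[525.3,-181.4,50],[583.1,-131.5,50]]).round())
# lid angle from top view
t=camera_info("top")
f=lambda p:np.array(p)/4.4+[220,110]-0.4
yaw=-.19; R=np.array([[np.cos(yaw),-np.sin(yaw)],[np.sin(yaw),np.cos(yaw)]])
for q in np.arange(1.4,1.85,.05):
    P=[np.r_[R@[65-145*np.cos(q),y]+[560.4,70.6],75.5+145*np.sin(q)] for y in(98,-98)]
    print(q.round(2),proj(t,P).round(1).tolist())
print(f([(60,63),(443,137)]))
```

```text
1.6 [ 571.1877 -177.1505  200.86  ] [[ 0.6539 -0.0008  0.7566]
 [-0.7566  0.0018  0.6539]
 [-0.0019 -1.      0.0006]] [-0.4095  0.2472 -0.1298  1.1954  0.0014  2.0194] 0.9930395707094457
expected carton top corners [[311. 150.]
 [309. 226.]
 [257. 227.]
 [255. 152.]]
1.4 [[229.0, 140.5], [317.3, 158.5]]
1.45 [[229.7, 137.2], [318.0, 155.2]]
1.5 [[230.4, 134.0], [318.7, 151.9]]
1.55 [[231.1, 130.8], [319.3, 148.7]]
1.6 [[231.9, 127.7], [320.0, 145.5]]
1.65 [[232.6, 124.7], [320.6, 142.4]]
1.7 [[233.4, 121.7], [321.2, 139.4]]
1.75 [[234.2, 118.8], [321.8, 136.5]]
1.8 [[235.0, 116.1], [322.4, 133.6]]
1.85 [[235.8, 113.4], [322.9, 130.9]]
[[233.2364 123.9182]
 [320.2818 140.7364]]
```

View pics/w1.png

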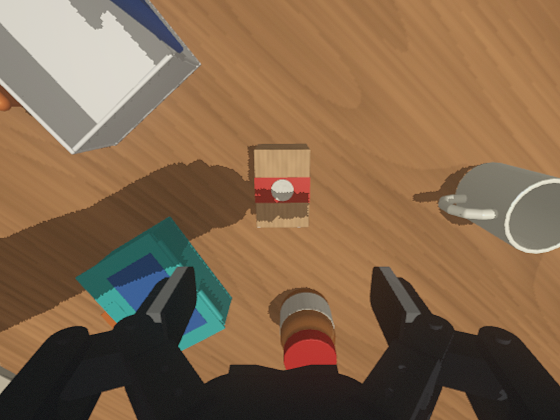

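The wrist view matches the prediction, with the carton's top corners at (254,149), (310,149), (309,227) and (257,227), all within 2 px. The lid stands at about 1.67 rad. I'll descend and grip.

Call:
send_rows --rows '[0,0,0,0,4,0.1,8.5,0,0,0,0,8,0.1,8.5,0,0,0,0,12,0.1,8.5,0,0,0,0,14.5,0.1,8.5,0,0,0,0,16.5,0.1,8.5,0,0,0,0,18,0.1,8.5,0,0,0,0,18.9,0.1,8.5,0,0,0,0,18.9,0.1,8.5,0,0,0,0,18.9,0.1,3,0,0,0,0,18.9,0.1,3,0,0,0,0,18.9,0.1,3,0,0,0,0,18.9,0.1,3,0,0,0,0,18.9,0.1,3,0,0,0,0,18.9,0.1,3,0,0,0,0,18.9,0.1,3,0,0,0,0,18.9,0.1,3]'

```text
time: 3.25
position: [573.2, -176.7, 13.5]
orientation: [[0.654, 0.002, 0.757], [-0.757, 0.001, 0.654], [0.001, -1.0, 0.002]]
force: [0.6, -1.6, 5.7]
opening: 0.628
```

Call:
send_rows --rows '[0,0,0,0,-3,0,3,0,0,0,0,-7,0,3,0,0,0,0,-12,0,3,0,-8,0,0,-16,0,3,0,-16,0,0,-20,0,3,0,-24,0,0,-20,0,3,0,-32,0,0,-20,0,3,0,-40,0,0,-20,0,3,0,-48,0,0,-20,0,3,0,-56,0,0,-20,0,3,0,-64,0,0,-20,0,3,0,-72,0,0,-20,0,3,0,-80,0,0,-20,0,3,0,-88,0,0,-20,0,3,0,-96,0,0,-20,0,3,0,-104,0,0,-20,0,3,0,-112,0,0,-20,0,3,0,-120,0,0,-20,0,3,0,-128.3,0,0,-20,0,3,0,-128.3,0,0,-20,0,3]'

```text
time: 5.25
position: [572.1, -176.5, 212.5]
orientation: [[0.189, 0.0, -0.982], [0.982, 0.001, 0.189], [0.001, -1.0, 0.0]]
force: [0.6, -0.7, -2.1]
opening: 0.626
```

Call:
send_rows --rows '[0,0,0,4,0,1.15,3,0,0,0,8,0,2.3,3,0,0,0,12,0,3.45,3,0,0,0,16,0,4.6,3,0,0,0,20,0,5.76,3,0,0,0,23,0,6.6,3,0,0,0,24.04,0,6.92,3,0,0,0,24.04,0,6.92,3,0,0,0,24.04,0,6.92,3]'

```text
time: 6.15
position: [549.5, 71.9, 212.7]
orientation: [[0.19, -0.0, -0.982], [0.982, 0.0, 0.19], [0.0, -1.0, 0.0]]
force: [0.8, -1.5, -2.5]
opening: 0.62
```

Run:
```python
from h import *
c=camera_info("wrist"); im=snapshot("wrist"); cv2.imwrite("pics/w2.png",im)
yaw=-.19; R=np.array([[np.cos(yaw),-np.sin(yaw)],[np.sin(yaw),np.cos(yaw)]])
P=[np.r_[R@[x,y]+[560.4,70.6],75] for x,y in((-65,95),(-65,-95),(65,-95),(65,95))]
print("rim",proj(c,P).round().tolist())
```

```text
rim [[391.0, 139.0], [179.0, 139.0], [192.0, 268.0], [377.0, 268.0]]
```

View pics/w2.png

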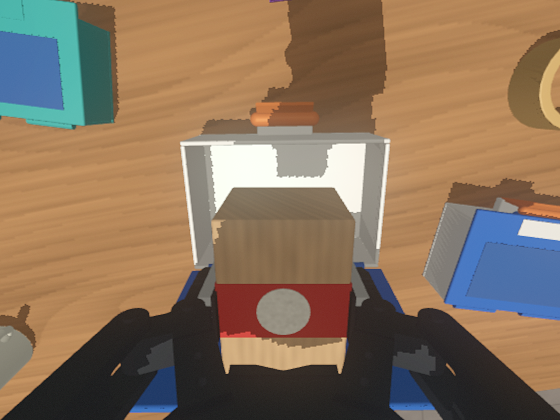

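The wrist view shows the box rim at (182,143) and (388,141) and the carton centred over it. The near wall is about 3 px nearer the hinge than predicted, so I'll shift 2 mm that way and lower gently.

Call:
send_rows --rows '[0,0,0,0,3,-0.2,3,0,0,0,0,6,-0.2,3,0,0,0,0,9,-0.2,3,0,0,0,0,12,-0.2,3,0,0,0,0,14,-0.2,3,0,0,0,0,16,-0.2,3,0,0,0,0,17.5,-0.2,3,0,0,0,0,18.5,-0.2,3,0,0,0,0,19,-0.2,3,0,0,0,0,19.2,-0.2,3,0,0,0,0,19.3,-0.2,3,0,0,0,0,19.3,-0.2,3]'

```text
time: 7.4
position: [552.3, 71.2, 20.4]
orientation: [[0.191, 0.001, -0.982], [0.982, 0.001, 0.191], [0.001, -1.0, -0.001]]
force: [-0.6, -0.3, -1.8]
opening: 0.619
```

Call:
send_rows --rows '[0,0,0,0,0.1,0,3,0,0,0,0,0.2,0,3,0,0,0,0,0.25,0,3,0,0,0,0,0.3,0,3,0,0,0,0,0.3,0,3,0,0,0,0,0.3,0,3]'

```text
time: 8.0
position: [552.4, 71.2, 17.5]
orientation: [[0.191, 0.002, -0.982], [0.982, 0.001, 0.191], [0.001, -1.0, -0.001]]
force: [-0.2, -0.3, -0.8]
opening: 0.627
```

Call:
send_rows --rows '[0,0,0,0,0.05,0,3,0,0,0,0,0.1,0,3,0,0,0,0,0.15,0,3,0,0,0,0,0.15,0,3]'

```text
time: 8.4
position: [552.5, 71.3, 17.5]
orientation: [[0.191, 0.002, -0.982], [0.982, 0.001, 0.191], [0.001, -1.0, -0.002]]
force: [-3.6, -0.4, 9.2]
opening: 0.624
```

Contact at +9 N, so the carton stands on the floor. I'll release and rise.

Call:
send_rows --rows '[0,0,0,0,0,0,7.5,0,0,0,0,0,0,7.5,0,0,0,0,0,0,7.5,0,0,0,0,0,0,7.5,0,0,0,0,0,0,7.5,0,0,0,0,-1,0,7.5,0,0,0,0,-3,0,7.5,0,0,0,0,-6,0,7.5,0,0,0,0,-9,0,7.5,0,0,0,0,-13,0,7.5,0,0,0,0,-17,0,7.5,0,0,0,0,-21,0,7.5,0,0,0,0,-25,0,7.5,0,0,0,0,-27,0,7.5,0,0,0,0,-27,0,7.5]'

```text
time: 9.9
position: [554.4, 71.2, 292.6]
orientation: [[0.19, 0.011, -0.982], [0.982, 0.001, 0.19], [0.003, -1.0, -0.01]]
force: [-0.1, 0.5, 0.7]
opening: 0.878
```

Run:
```python
from h import *
s=get_state(); print(s["q"],s["position"])
c=camera_info("wrist"); print(-c["R"].T@c["t"])
im=snapshot("wrist"); t=snapshot("scene")[140:320,150:420]
cv2.imwrite("pics/w3.png",np.hstack([cv2.resize(im,(400,300)),cv2.resize(t,(400,300))]))
```

```text
[ 1.18504544e-02  1.25600015e-01 -8.34428072e-02  1.35114291e+00
  4.75961802e-04  2.03509076e-01] [554.40475055  71.2133948  292.59939929]
[472.41761836  86.06355706 433.73515424]
```

View pics/w3.png

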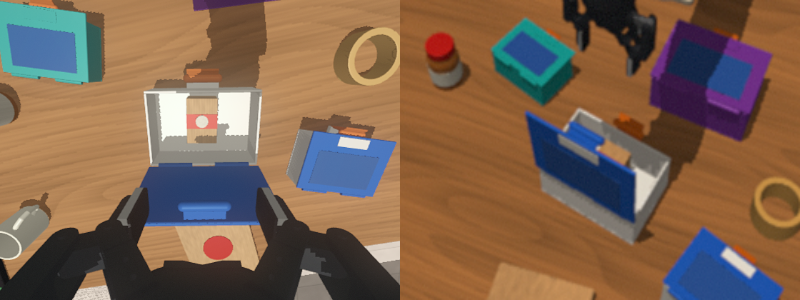

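The wrist half of the picture shows the carton standing upright in the box, at about (202,120), and the lid still up. Next I'll shut the fingers, go over and behind the lid, then down.

Call:
send_rows --rows '[0,0,0,0,0,-3,0,0,0,0,0,0,-6.5,0,0,0,0,0,0,-10,0,0,0,0,0,0,-12.3,0,0,0,0,0,0,-12.3,0,0,0,0,0,0,-12.3,0,0,0,0,0,3,-12.3,0,0,0,0,0,6,-12.3,0,0,0,0,0,8,-12.3,0,0,0,0,0,9.2,-12.3,0,0,0,0,0,9.7,-12.3,0,0,0,0,0,9.7,-12.3,0]'

```text
time: 11.2
position: [672.2, 48.0, 190.9]
orientation: [[0.19, 0.002, -0.982], [0.982, 0.001, 0.19], [0.001, -1.0, -0.001]]
force: [-0.7, -0.0, -0.3]
opening: 0.003
```

Call:
send_rows --rows '[0,0,0,0.1,-0.6,1.5,0,0,0,0,0.1,-1.1,3,0,0,0,0,0.1,-1.1,4.1,0,0,0,0,0.1,-1.1,5.2,0,0,0,0,0.1,-0.8,6.5,0,0,0,0,0.1,-0.5,7.7,0,0,0,0,0.1,0,8.9,0,0,0,0,0.1,0.5,10,0,0,0,0,0.1,1.2,11.1,0,0,0,0,0.1,2,12.1,0,0,0,0,0.1,2.9,13,0,0,0,0,0.1,3.9,13.8,0,0,0,0,0.1,4.9,14.5,0,0,0,0,0.1,6,15.1,0,0,0,0,0.1,6.6,15.4,0,0,0,0,0.1,7.2,15.6,0,0,0,0,0.1,7.2,15.6,0]'

```text
time: 12.9
position: [518.4, 78.7, 117.5]
orientation: [[0.19, -0.0, -0.982], [0.982, 0.001, 0.19], [0.0, -1.0, 0.001]]
force: [-0.2, 0.3, -0.6]
opening: -0.001
```

Run:
```python
from h import *
im=snapshot("wrist"); t=snapshot("scene")[140:320,150:420]
cv2.imwrite("pics/w4.png",np.hstack([cv2.resize(im,(400,300)),cv2.resize(t,(400,300))]))
```

```text
(no output)
```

View pics/w4.png

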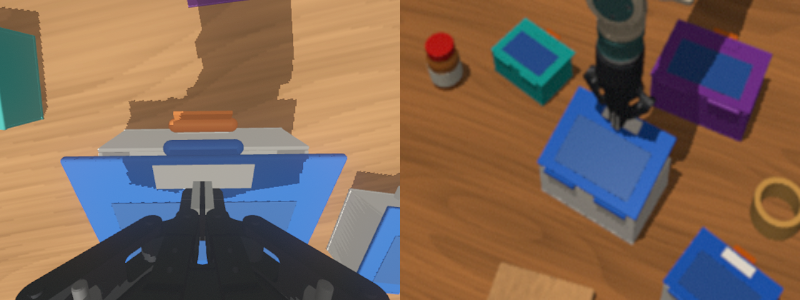

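The wrist view shows the lid following to about 0.3 rad. The closed fingertips at (202,185) sit laterally centred on the white strip, which spans columns 153 to 255. I'll move outward a little and press.

Call:
send_rows --rows '[0,0,0,0,0.3,0.8,0,0,0,0,0,0.9,1.6,0,0,0,0,0,1.4,1.6,0,0,0,0,0,1.8,1.6,0,0,0,0,0,2.1,1.6,0,0,0,0,0,2.4,1.6,0,0,0,0,0,2.6,1.6,0,0,0,0,0,2.6,1.6,0]'

```text
time: 13.8
position: [503.2, 81.8, 93.0]
orientation: [[0.19, -0.0, -0.982], [0.982, 0.001, 0.19], [0.001, -1.0, 0.0]]
force: [-4.1, 0.9, 6.7]
opening: 0.0
```

Call:
send_rows --rows '[0,0,0,0,0.2,0,0,0,0,0,0,0.4,0,0,0,0,0,0,0.6,0,0,0,0,0,0,0.8,0,0,0,0,0,0,1.0,0,0,0,0,0,0,1.0,0,0]'

```text
time: 14.4
position: [502.9, 81.8, 82.4]
orientation: [[0.19, -0.001, -0.982], [0.982, 0.001, 0.19], [0.001, -1.0, 0.001]]
force: [0.1, -0.4, -0.0]
opening: -0.0
```

The force fell to 0 at z = 82.4, so the lid has snapped down. I'll give it a light confirming press, then retreat.

Call:
send_rows --rows '[0,0,0,0,0.1,0,0,0,0,0,0,0.2,0,0,0,0,0,0,0.2,0,0]'

```text
time: 14.7
position: [503.2, 81.7, 81.3]
orientation: [[0.19, -0.001, -0.982], [0.982, 0.001, 0.19], [0.001, -1.0, 0.001]]
force: [-1.2, 0.2, 6.6]
opening: -0.002
```

Call:
send_rows --rows '[0,0,0,0,-2,0,0,0,0,0,0,-6,0,0,0,0,0,0,-10,0,0,0,0,0,0,-15,0,0,0,0,0,0,-18,0,0,0,0,0,0,-18,0,0]'

```text
time: 15.3
position: [507.0, 81.8, 267.2]
orientation: [[0.19, 0.011, -0.982], [0.982, 0.001, 0.19], [0.003, -1.0, -0.01]]
force: [0.2, -0.1, -0.2]
opening: -0.001
```

Run:
```python
from h import *
c=camera_info("wrist"); im=snapshot("wrist"); f=snapshot("scene"); t=f[140:320,150:420]
cv2.imwrite("pics/w5.png",np.hstack([cv2.resize(im,(400,300)),cv2.resize(t,(400,300))]))
hsv=cv2.cvtColor(im,cv2.COLOR_BGR2HSV)
R=np.array([[np.cos(-.19),np.sin(.19)],[np.sin(-.19),np.cos(.19)]])
for q in(0,.05,.12):
    P=[np.r_[R@[65-145*np.cos(q)+6*np.sin(q),y]+[562,70.2],75.5+145*np.sin(q)+6*np.cos(q)] for y in(98,-98)]
    print(q,(proj(c,P)*[400/560,300/420]).round(1).tolist())
a=cv2.imread("pics/scene0.png").astype(int)
for n,(u,v) in dict(jar=(179,176),tape=(406,264),mug=(115,238)).items(): print(n,np.abs(f[v-25:v+25,u-25:u+25]-a[v-25:v+25,u-25:u+25]).mean().round(2))
```

```text
0 [[266.8, 115.2], [136.4, 115.6]]
0.05 [[268.1, 116.5], [135.0, 116.8]]
0.12 [[270.1, 118.7], [133.1, 119.0]]
jar 3.3
tape 3.25
mug 3.43
```

View pics/w5.png

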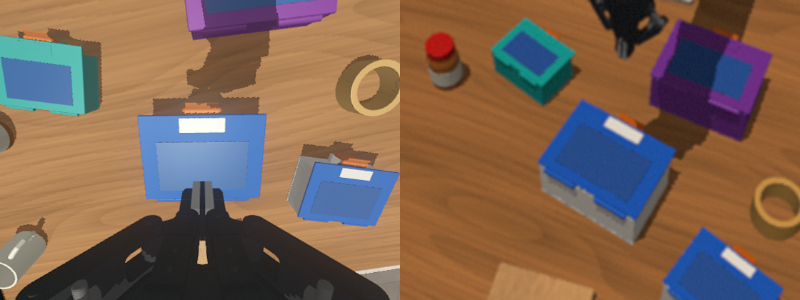

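The lid's free edge appears at row 115 from column 138 to 266, which is the position predicted for q = 0. It stays down with the tool clear, and the bystander patches are unchanged, so I'll hand in.

```bash
python3 -c "
from workcell import *
print(job_done())"
```

```text
the job is handed in; nothing more can be done
None
```

The carton is inside the clip box, the lid is shut and latched, and the job was handed in at about 15 s with the arm clear.

- **Carton:** I gripped it across its 54 mm side and lowered it until it touched the box floor at about 9 N. After release, the wrist view showed it standing upright inside.
- **Lid:** I pushed it over from behind with shut fingers and pressed the white strip. The last reading before the snap was about 7 N upward, and the force then fell to 0. A second light press met solid contact at 81.3 mm, against the 81.5 mm given for a shut lid. With the arm lifted away, its free edge was still where a shut lid's should be (angle about 0).
- **Jar, tape roll and mug:** they look unchanged in the scene view, with only slight pixel differences from the start.

No check failed. One small disagreement was that the box sat about 2–3 mm farther from the robot than my first estimate, and I corrected for that before placing the carton. I did not measure the catch's own angle.

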